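Free the sagging bolt and hold the prize-cage gate ajar

TASK

The bolt of the little prize cage has sagged, so its turned-down nose is caught behind the keeper's bent-up lip: take the bolt by its yellow grip, lift the nose over the lip and draw the bolt clear of the keeper. Then swing the self-closing gate towards you by that grip until its free edge stands about a hand's breadth (some 9 cm) out, and finish still gripping the yellow grip and holding the gate steady there, so that the medals can be taken out. Leave the trophy, the glasses case and the phone where they are.

Things in the scene. Friction and masses are not known exactly. Their poses are not given: they have to be found in the camera images.
- cage: Prize cage of pale wood with wire sides, back and roof, fixed to the desk: 160 deep (its x, from -110 to +50), 350 wide (its y, -175 to +175), flat roof top 160 mm above the desk. Origin: on its underside, midway across, 110 mm behind the front. Its front, with the green gate, faces its own -x; front face of gate and posts at x = -109. Nothing stands on the roof. Cups and medals inside are out of reach.
- yellow_grip: The bolt's handle: upright yellow cylinder, 24 mm diameter, 44 tall; origin at its centre, 196 mm above the desk with the bolt down, 17 mm ahead of the gate's front face. Rigid with the bolt: a 12 mm stem joins it to the rod 84 mm below. Its underside is 14 mm above the cage roof, 29 above the gate. Its x, y turn with the gate (parallel to the cage's when shut), z up.
- bolt_lift (a joint): Height of the bolt above its sagged rest, 0 (down, by its own weight, about 2 N) to 0.030 m, straight up in its two tall staples. The nose clears the keeper's lip when this is above about 0.016.
- bolt_slide (a joint): How far the bolt is drawn along the gate from fully shot, towards the hinge (+y of the yellow grip), 0 to 0.060 m; about 1.5 N of friction, stays where left. With the bolt down the nose meets the lip at about 0.007; bolt and nose are out of the keeper, and the gate free, above about 0.028.
- gate (a joint): Opening angle of the gate about its upright hinge, 0 shut to 1.2 rad; it opens towards the cage's -x (clockwise seen from above). A spring shuts it: 0.45 N m at 0, growing 0.5 N m per rad. The free edge lies 268 mm from the hinge, so 90 mm out is about 0.34 rad.
- gate_pivot (a point): Point on the gate's upright hinge line (at cage x -100, y +135), 112 mm above the desk. With the bolt shot the yellow grip is 26 mm towards cage -x and 220 mm towards cage -y from it.
- gate_edge (a point): Middle of the front free edge of the gate, 81 mm above the desk, 268 mm from the hinge.
- keeper_lip (a point): Middle of the top edge of the keeper's lip: an 8 mm thick steel plate, 105 mm above the desk, across the bolt's path on the post beside the gate's free edge. The steel keeper also has a front strap that traps the bolt, up to 149 mm above the desk.
- nose (a point): Foot of the bolt's turned-down nose (12 mm thick along the bolt), 90 mm above the desk when down, 15 mm below the lip's top, beyond the lip as seen from the grip.
- trophy: Loose brass-coloured two-handled cup, 76 mm diameter (110 over the handles), 130 tall, standing beside the keeper end of the cage; origin at its foot. Not to be disturbed.
- glasses_case: Loose red glasses case, 65 x 160 x 36 mm, lying beside the hinge end of the cage; origin under its centre. Not to be disturbed.
- phone: Loose black phone, 75 x 155 x 10 mm, lying in front of the cage's hinge end, outside the gate's swing up to 0.8 rad; origin under its centre. Not to be disturbed.

How it is judged:
On the way, in this order (a step that is already met when the one before it is completed fails the run):
1. the bolt has been lifted off its sagged rest (value of joint bolt_lift above 0.012 m), for 0.05 s.
2. the bolt's nose has been lifted over the lip and drawn out of the keeper (value of joint bolt_slide above 0.026 m), for 0.1 s.
At the end, for the whole second after the job is handed in: Through the last second: gate steady, 0.20 to 0.50 rad open (free edge 5 to 13 cm out); bolt drawn over 20 mm; fingers on the yellow grip with over 2 N, grasp point within 35 mm of its centre; trophy, glasses case and phone within 20 mm of their starts (value of joint gate between 0.2 and 0.5 rad and velocity of joint gate between -0.08 and 0.08 rad/s and value of joint bolt_slide above 0.02 m and contact force between the fingers and yellow_grip above 2 N and distance between the grasp point and yellow_grip below 0.035 m and distance of each of trophy, glasses_case, phone from where it was at the start of the episode below 0.02 m); the arm keeps its last pose, push and grip.
It fails at once if the nose is forced through the lip instead of lifted over it (value of joint bolt_lift below 0.01 m and value of joint bolt_slide between 0.011 and 0.018 m).
It fails at once if the trophy, glasses case or phone is knocked (shifted over 30 mm or tipped), or the gate flung open beyond 0.8 rad (distance of any of trophy, glasses_case, phone from where it was at the start of the episode above 0.03 m or angle between any of trophy, glasses_case, phone's own z axis and vertical above 0.4 rad or value of joint gate above 0.8 rad).
It also fails if it takes over 38 s, if anything falls off the work surface, if the arm or the gripper's body presses on something with over 40 N, if the wrist force passes 120 N, or if a joint passes its speed limit or range.

ROBOT

A 7-joint arm with a two-finger parallel gripper is mounted at the origin on the work surface. World frame = base frame: x ahead of the robot, y to its left, z up, the work surface at z = 0. Lengths are in m, angles in rad, forces in N, time in s.
With the tool pointing down it reaches from about 0.4 to 0.85 m from the base axis. Payload 4.5 kg.
Tool frame: the origin (TCP) lies midway between the tips of the shut fingers; the grasp point (between the pads) lies 19 mm behind it; z points along the fingers, y is the direction in which the jaws open and shut (so a half turn about z gives the same grasp; the last joint's range is limited). The gripper opens to 88 mm and grips with 3 to 60 N. Pads are 18 mm wide; open, the fingers measure 123 mm over their backs; the gripper's body (75 mm by 187 mm) begins 45 mm behind the grasp point.
Start: joints at [1.328, 0.689, -0.195, 1.565, 0.157, 0.902, -0.215], TCP at [0.171, -0.601, 0.239] pointing down, gripper open.
Joint ranges: [-3.01, 3.01], [-0.46, 2.08], [-1.47, 1.51], [0.13, 2.56], [-1, 4.14], [0.04, 2.09], [-2.66, 2.66]. Speed limits (rad/s): [2.57, 2.57, 3.14, 3.14, 3.14, 3.14, 3.14].

INTERFACE

Orientations are given as a unit quaternion [x, y, z, w].
In Python, from plant import get_state, snapshot, finish_job, regions_of gives the robot as it stands.
- The arm moves only by the tool send_rows, never from a script. Its argument "series" is a list of rows, each an object of numbers: "grip": the opening, from 0 (shut) to 1 (fully open); "dx", "dy", "dz": the shift along the tool's x, y, z in mm; "turn": the turn about the tool's z in rad. A call has 1 to 20 rows; each row shifts and turns the commanded pose from where the row before left it, along the tool's axes as they then stand; what a row does not reach is not made up. A row lasts 1/10 s, in which the tool goes at most 50 mm and 8.59 degrees, less where a joint would pass 70% of its speed; a pose out of reach is approached as far as the arm can. A call is refused whole if a number of a shift passes 50 or a number of a turn 0.15, either way. A call with a gripper value outside its range is refused whole. The fingers move at their own pace and stop on an object; "force" is the grip in N (left out, the last holds). Time passes only in rows, so rows that do not move let the fingers close. It gives the time, the measured TCP pose, the force and the opening at its end, in the units of the state.
- get_state(): the state, without advancing time (a new reading comes with each control period).
- snapshot(name): name is "scene" or "top" or "wrist"; returns a dict with "img" (480x640x3 uint8, red, green, blue), "depth" (480x640 float32, m along the optical axis (not along the pixel's ray), 0 where there is no reading), "fov_y" (degrees; the focal length in pixels is half the picture's height over the tangent of half this angle, whatever the lens; pixels are square), "cx", "cy" (the principal point, pixels), "R" (3x3) and "t" (3): a world point X has camera coordinates R X + t. Camera axes: x right, y down, z forward; pixel columns grow to the right and rows downward; lengths in m; the calibration is good to about 2 mm. A picture is of the moment at which its call begins.
- finish_job(): hands the job in, once; it reports no verdict.
Trained networks look in a picture, given as the dict that the camera call returned (one of the last four; its "shot" number tells which), for a name from the list of things; names that differ only in an ending like _2 or _b are one class to them, and where a whole thing is asked for, a point or a joint stands for the part that bears it (a point fixed in the world has none). Each returns a list of dicts, best first, with "score" (0 to 1); they miss things now and then, are a little off and sometimes report something else, mostly with a low value. They report only what shows in the picture. A call takes as long as a camera call.
- regions_of(picture, target): "pixels" (480x640 bool, what is visible of it) and "extent" ([left, top, right, bottom] in pixels, round what is visible of it).
The state is a dict: "clock": time; "q": joint angles; "qd": joint speeds; "joint_torque": joint torques, N m; "tool_pos": TCP position; "eef_rot": TCP orientation; "contact_force": force on the tool from outside, world axes, zero at the start; "moment": the same for the moment, N m; "opening": opening from 0.0 (shut) to 1.0 (fully open).
Only numpy, scipy, OpenCV 4.12 (cv2) and the standard library are available. Lean on these libraries where they do the work, as an engineer would, in place of code of your own. Each camera call takes 0.05 s, during which the arm holds its last target.

## Working session

There is one attempt and no reset: what is moved stays moved. The work goes in short steps, Python scripts to look and compute and a tool call to move; the robot and the scene stay as the last step left them, time stands still between calls to the robot, and variables do not carry over. Pictures are saved under pics/ and viewed, and the job is handed in when it is done.

Besides the shell and the picture viewer there is one more tool, called after "Request:" in YAML: its name, and indented under it one key for each argument. send_rows: Moves the arm, as the interface text tells. Its arguments: {"type":"object","properties":{"series":{"type":"array","items":{"type":"object","properties":{"grip":{"type":"number"},"dx":{"type":"number"},"dy":{"type":"number"},"dz":{"type":"number"},"turn":{"type":"number"}}}},"force":{"type":"number"}},"required":["series"]}

```bash
mkdir -p pics; ls; cat > h.py <<'E'
import numpy as np, cv2
from plant import get_state, snapshot, finish_job, regions_of
def save(p,n): cv2.imwrite('pics/'+n+'.png',p['img'][:,:,::-1])
def pts(p,mask):
    v,u=np.nonzero(mask&(p['depth']>0)); d=p['depth'][v,u]
    f=240/np.tan(np.radians(p['fov_y'])/2)
    c=np.stack([(u-p['cx'])/f*d,(v-p['cy'])/f*d,d],1)
    return (c-p['t'])@p['R']
def proj(p,X):
    f=240/np.tan(np.radians(p['fov_y'])/2)
    c=p['R']@np.array(X)+p['t']; return c[:2]/c[2]*f+[p['cx'],p['cy']]
E
python3 - <<'E'
from h import *
s=get_state(); print(s)
for n in ['scene','top']:
    p=snapshot(n); save(p,n+'0')
    for t in ['yellow_grip','cage','trophy','phone','glasses_case']:
        for r in regions_of(p,t)[:2]:
            P=pts(p,r['pixels'])
            if len(P): print(n,t,round(r['score'],2),r['extent'],len(P),np.median(P,0).round(3),np.percentile(P,2,axis=0).round(3),np.percentile(P,98,axis=0).round(3))
E
```

```text
pics
{'clock': 0.0, 'q': array([ 1.32781123,  0.68997129, -0.19450015,  1.56635916,  0.15727874,
        0.90249441, -0.21508805]), 'qd': array([-4.91259306e-05,  2.51550405e-04, -1.41128423e-03, -3.45366079e-04,
        1.14148075e-03, -8.82492117e-04,  3.16048100e-04]), 'joint_torque': array([ 8.14077612e-04, -5.27567625e+01, -1.26680128e+00, -1.53428507e+01,
       -5.27575251e-02,  6.53526688e-03,  1.44939736e-04]), 'tool_pos': array([ 0.17056461, -0.60060951,  0.23791357]), 'eef_rot': array([ 9.90433476e-01,  1.37987971e-01, -1.90112100e-04, -9.02062575e-04]), 'contact_force': array([-6.21953447e-01, -3.77718715e-04,  5.05217417e-01]), 'moment': array([-0.00143534,  0.00665513, -0.04463129]), 'opening': 1.0022021796495897}
scene yellow_grip 0.64 [214.6, 245.2, 226.0, 269.8] 305 [ 0.602 -0.14   0.206] [ 0.588 -0.149  0.178] [ 0.606 -0.127  0.22 ]
scene yellow_grip 0.56 [371.7, 237.9, 450.2, 277.3] 1705 [0.673 0.241 0.034] [0.633 0.158 0.008] [0.7   0.303 0.039]
scene cage 0.69 [167.8, 221.0, 400.4, 414.1] 24696 [ 0.695 -0.073  0.089] [ 0.586 -0.23   0.004] [0.77  0.115 0.163]
sce
[... 451 characters left out ...]
305 0.039]
top yellow_grip 0.58 [424.0, 239.0, 436.8, 249.5] 146 [ 0.589 -0.134  0.215] [ 0.58  -0.147  0.182] [ 0.601 -0.125  0.221]
top cage 0.86 [306.2, 166.7, 467.8, 257.7] 12529 [ 0.689 -0.063  0.109] [ 0.583 -0.227  0.004] [0.766 0.114 0.164]
top cage 0.62 [255.7, 295.0, 327.0, 341.1] 2120 [0.447 0.159 0.009] [0.406 0.086 0.003] [0.487 0.233 0.015]
top trophy 0.87 [482.0, 225.2, 528.4, 266.7] 1350 [ 0.608 -0.332  0.083] [ 0.572 -0.364  0.009] [ 0.644 -0.295  0.131]
top phone 0.68 [255.4, 296.9, 326.1, 340.2] 2140 [0.447 0.158 0.009] [0.405 0.086 0.002] [0.488 0.232 0.015]
top glasses_case 0.67 [223.4, 212.2, 294.4, 247.6] 1789 [0.656 0.232 0.034] [0.625 0.158 0.016] [0.692 0.308 0.041]
```

View pics/scene0.png

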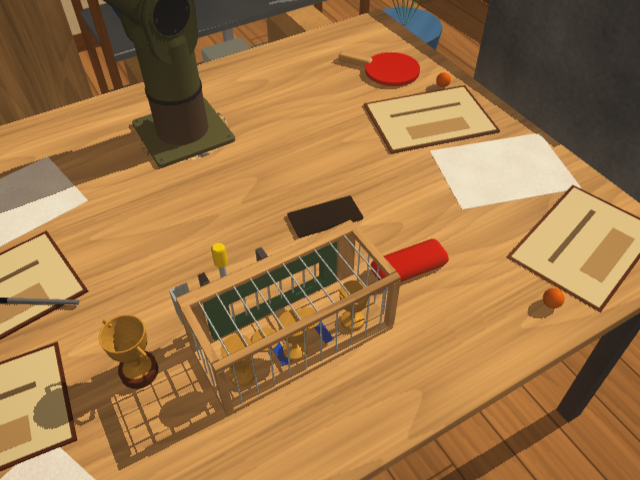

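View pics/top0.png

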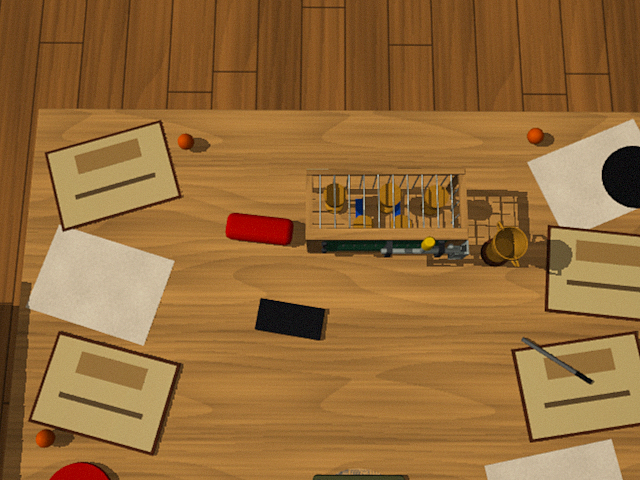

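```bash
python3 - <<'E'
from h import *
# yellow pixels, cage roof axis
for n in ['scene','top']:
    p=snapshot(n)
    hsv=cv2.cvtColor(p['img'],cv2.COLOR_RGB2HSV)
    m=(hsv[...,0]>22)&(hsv[...,0]<34)&(hsv[...,1]>150)&(hsv[...,2]>100)
    P=pts(p,m); k=(abs(P[:,0]-.59)<.04)&(abs(P[:,1]+.137)<.04)&(P[:,2]>.16); P=P[k]
    print(n,len(P),P.min(0).round(3),P.max(0).round(3),np.median(P,0).round(3))
    # top face only
    T=P[P[:,2]>.215]; print(' topface',len(T),T.mean(0).round(4) if len(T) else '', T.min(0).round(3),T.max(0).round(3))
    A=pts(p,np.ones((480,640),bool))
    R=A[(abs(A[:,2]-.16)<.006)&(A[:,0]>.5)&(A[:,0]<.85)&(abs(A[:,1]+.05)<.25)]
    r=cv2.minAreaRect((R[:,:2]*1000).astype(np.float32)); print(' roof',len(R),r)
    G=A[(A[:,2]>.02)&(A[:,2]<.15)&(A[:,0]>.53)&(A[:,0]<.66)&(A[:,1]>-.26)&(A[:,1]<.15)]
    for y in np.arange(-.24,.14,.03):
        g=G[abs(G[:,1]-y)<.006]; 
        if len(g)>5: print('  y',round(y,2),np.percentile(g[:,0],[3,20,50]).round(3))
E
```

```text
scene 118 [ 0.586 -0.147  0.18 ] [ 0.606 -0.127  0.222] [ 0.598 -0.134  0.217]
 topface 83 [ 0.596  -0.1371  0.218 ] [ 0.586 -0.147  0.215] [ 0.604 -0.127  0.222]
 roof 6689 ((675.02783203125, -55.5711669921875), (192.3396759033203, 351.1356506347656), 0.46547237038612366)
  y -0.21 [0.582 0.584 0.628]
  y -0.18 [0.585 0.627 0.628]
  y -0.15 [0.626 0.627 0.628]
  y -0.12 [0.613 0.621 0.627]
  y -0.09 [0.613 0.62  0.626]
  y -0.06 [0.584 0.618 0.626]
  y -0.03 [0.611 0.621 0.627]
  y 0.0 [0.611 0.622 0.626]
  y 0.03 [0.611 0.619 0.625]
  y 0.06 [0.624 0.626 0.627]
  y 0.09 [0.624 0.625 0.626]
  y 0.12 [0.624 0.626 0.627]
top 117 [ 0.58  -0.144  0.181] [ 0.602 -0.124  0.221] [ 0.59  -0.132  0.215]
 topface 57 [ 0.5906 -0.1354  0.2174] [ 0.58  -0.144  0.215] [ 0.601 -0.126  0.221]
 roof 4327 ((672.3553466796875, -54.992523193359375), (188.07936096191406, 350.45550537109375), 0.29996219277381897)
  y -0.21 [0.578 0.578 0.592]
  y -0.18 [0.58 0.58 0.58]
  y -0.15 [0.586 0.588 0.59 ]
  y -0.12 [0.586 0.59  0.609]
  y -0.09 [0.586 0.59  0.608]
  y -0.06 [0.578 0.579 0.588]
  y -0.03 [0.607 0.608 0.609]
  y 0.0 [0.607 0.608 0.609]
  y 0.03 [0.607 0.608 0.609]
  y 0.06 [0.606 0.606 0.607]
  y 0.09 [0.602 0.606 0.607]
  y 0.12 [0.606 0.606 0.607]
```

The grip sits at about (0.592, -0.137), with its top at z≈0.218, and the cage yaw is about 0. The two camera views agree to within 4 mm, and both match the given geometry. I'll grasp with the jaws along world y, and start by moving to a hover above the grip.

Request:
send_rows:
  series:
    - {"turn": 0.14, "grip": 1}
    - {"turn": 0.137, "grip": 1}
    - {"dx": 20, "dy": -20, "dz": -5}
    - {"dx": 28, "dy": -31, "dz": -5}
    - {"dx": 28, "dy": -31, "dz": -5}
    - {"dx": 28, "dy": -31, "dz": -5}
    - {"dx": 28, "dy": -31}
    - {"dx": 28, "dy": -31}
    - {"dx": 28, "dy": -31}
    - {"dx": 28, "dy": -31}
    - {"dx": 28, "dy": -31}
    - {"dx": 28, "dy": -31}
    - {"dx": 28, "dy": -31}
    - {"dx": 28, "dy": -31}
    - {"dx": 28, "dy": -31}
    - {"dx": 28, "dy": -31}
    - {"dx": 25, "dy": -30}
    - {"dx": 12, "dy": -10}
    - {}
    - {}
  force: 35

```text
schema error: expected keys grip, dx, dy, dz, turn
```

```bash
python3 - <<'E'
from h import *
s=get_state(); print(s['clock'],s['tool_pos'],s['eef_rot'],s['contact_force'],s['q'].round(2))
for n in ['scene','top','wrist']:
    p=snapshot(n); save(p,n+'1')
    hsv=cv2.cvtColor(p['img'],cv2.COLOR_RGB2HSV)
    m=(hsv[...,0]>22)&(hsv[...,0]<34)&(hsv[...,1]>150)&(hsv[...,2]>80)
    P=pts(p,m); k=(abs(P[:,0]-.59)<.04)&(abs(P[:,1]+.137)<.04)&(P[:,2]>.16); P=P[k]
    if len(P):
        T=P[P[:,2]>.213];print(n,len(P),len(T),T.mean(0).round(4),T.min(0).round(3),T.max(0).round(3))
E
```

```text
0.7 [ 0.17080999 -0.60120856  0.2387318 ] [9.90437849e-01 1.37959653e-01 1.50132487e-05 2.47530781e-05] [-0.05663586 -0.47659201 -0.22303248] [ 1.33  0.69 -0.19  1.57  0.16  0.9  -0.22]
scene 116 89 [ 0.5961 -0.1366  0.2177] [ 0.585 -0.147  0.214] [ 0.606 -0.127  0.221]
top 122 85 [ 0.5911 -0.1347  0.2172] [ 0.58  -0.145  0.213] [ 0.602 -0.125  0.223]
```

Request:
send_rows:
  series:
    - {"dx": 0, "dy": 0, "dz": 0, "turn": 0.14, "grip": 1}
    - {"dx": 0, "dy": 0, "dz": 0, "turn": 0.137, "grip": 1}
    - {"dx": 20, "dy": -20, "dz": -5, "turn": 0, "grip": 1}
    - {"dx": 28, "dy": -31, "dz": -5, "turn": 0, "grip": 1}
    - {"dx": 28, "dy": -31, "dz": -5, "turn": 0, "grip": 1}
    - {"dx": 28, "dy": -31, "dz": -5, "turn": 0, "grip": 1}
    - {"dx": 28, "dy": -31, "dz": 0, "turn": 0, "grip": 1}
    - {"dx": 28, "dy": -31, "dz": 0, "turn": 0, "grip": 1}
    - {"dx": 28, "dy": -31, "dz": 0, "turn": 0, "grip": 1}
    - {"dx": 28, "dy": -31, "dz": 0, "turn": 0, "grip": 1}
    - {"dx": 28, "dy": -31, "dz": 0, "turn": 0, "grip": 1}
    - {"dx": 28, "dy": -31, "dz": 0, "turn": 0, "grip": 1}
    - {"dx": 28, "dy": -31, "dz": 0, "turn": 0, "grip": 1}
    - {"dx": 28, "dy": -31, "dz": 0, "turn": 0, "grip": 1}
    - {"dx": 28, "dy": -31, "dz": 0, "turn": 0, "grip": 1}
    - {"dx": 28, "dy": -31, "dz": 0, "turn": 0, "grip": 1}
    - {"dx": 25, "dy": -30, "dz": 0, "turn": 0, "grip": 1}
    - {"dx": 12, "dy": -10, "dz": 0, "turn": 0, "grip": 1}
    - {"dx": 0, "dy": 0, "dz": 0, "turn": 0, "grip": 1}
  force: 35

```text
clock: 2.75
tool_pos: [0.5934, -0.136, 0.2585]
eef_rot: [1.0, 0.002, 0.0, -0.0]
contact_force: [0.1, -0.5, 0.1]
opening: 1.002
```

```bash
python3 - <<'E'
from h import *
s=get_state(); print(s['clock'],s['tool_pos'],s['eef_rot'],s['contact_force'],s['q'].round(2))
for n in ['scene','wrist']:
    p=snapshot(n); save(p,n+'1')
    hsv=cv2.cvtColor(p['img'],cv2.COLOR_RGB2HSV)
    m=(hsv[...,0]>22)&(hsv[...,0]<34)&(hsv[...,1]>150)&(hsv[...,2]>80)
    P=pts(p,m); k=(abs(P[:,0]-.59)<.04)&(abs(P[:,1]+.137)<.04)&(P[:,2]>.16); P=P[k]
    if len(P):
        T=P[P[:,2]>.213];print(n,len(P),len(T),T.mean(0).round(4),T.min(0).round(3),T.max(0).round(3))
E
```

```text
2.75 [ 0.59336913 -0.13597604  0.25853035] [ 9.99997761e-01  1.99744408e-03  4.93696892e-04 -4.93594349e-04] [ 0.06169194 -0.46961492  0.09469788] [ 0.19  0.64 -0.07  1.6   0.05  0.9  -1.46]
scene 66 28 [ 0.601  -0.1334  0.2167] [ 0.594 -0.142  0.213] [ 0.606 -0.127  0.221]
wrist 1406 1031 [ 0.5947 -0.1354  0.2168] [ 0.583 -0.147  0.213] [ 0.605 -0.124  0.219]
```

View pics/wrist1.png

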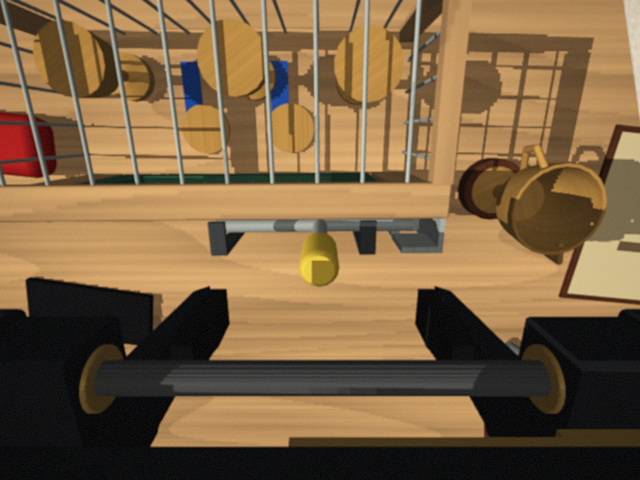

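View pics/scene1.png

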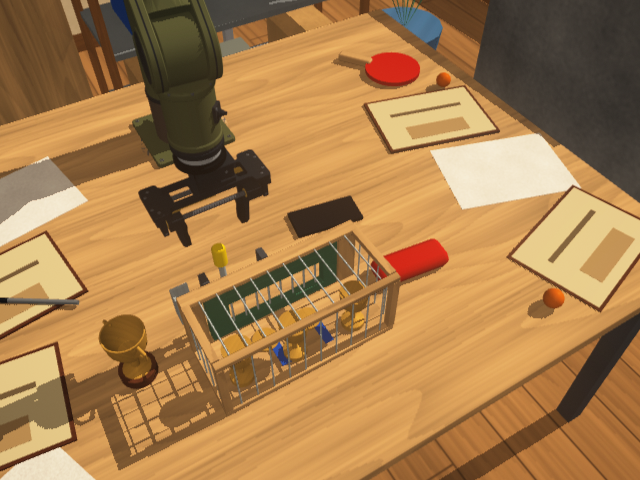

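In the wrist view the yellow grip (pixel 319,267) is centred between the fingers, which sit at about x=220 and x=425. It measures (0.595, -0.135), so the offset from the tool is about 1 mm. Next I descend and close.

Request:
send_rows:
  series:
    - {"dx": 1, "dy": 0, "dz": 20, "turn": 0, "grip": 1}
    - {"dx": 0, "dy": 0, "dz": 20, "turn": 0, "grip": 1}
    - {"dx": 0, "dy": 0, "dz": 20, "turn": 0, "grip": 1}
    - {"dx": 0, "dy": 0, "dz": 15, "turn": 0, "grip": 1}
    - {"dx": 0, "dy": 0, "dz": 5, "turn": 0, "grip": 1}
    - {"dx": 0, "dy": 0, "dz": 0, "turn": 0, "grip": 0}
    - {"dx": 0, "dy": 0, "dz": 0, "turn": 0, "grip": 0}
    - {"dx": 0, "dy": 0, "dz": 0, "turn": 0, "grip": 0}
    - {"dx": 0, "dy": 0, "dz": 0, "turn": 0, "grip": 0}
    - {"dx": 0, "dy": 0, "dz": 0, "turn": 0, "grip": 0}
    - {"dx": 0, "dy": 0, "dz": 0, "turn": 0, "grip": 0}
    - {"dx": 0, "dy": 0, "dz": 0, "turn": 0, "grip": 0}
  force: 35

```text
clock: 4.05
tool_pos: [0.593, -0.1382, 0.1788]
eef_rot: [1.0, -0.0, 0.0, 0.0]
contact_force: [0.0, 0.2, -0.2]
opening: 0.387
```

```bash
python3 - <<'E'
from h import *
s=get_state(); print(s['clock'],s['tool_pos'],s['contact_force'],s['moment'],s['opening'])
p=snapshot('wrist'); save(p,'wrist2')
E
```

```text
4.05 [ 0.59296975 -0.13824899  0.17882801] [ 0.00377173  0.23028082 -0.19058378] [0.02636963 0.06012931 0.0284778 ] 0.38687234857854347
```

View pics/wrist2.png

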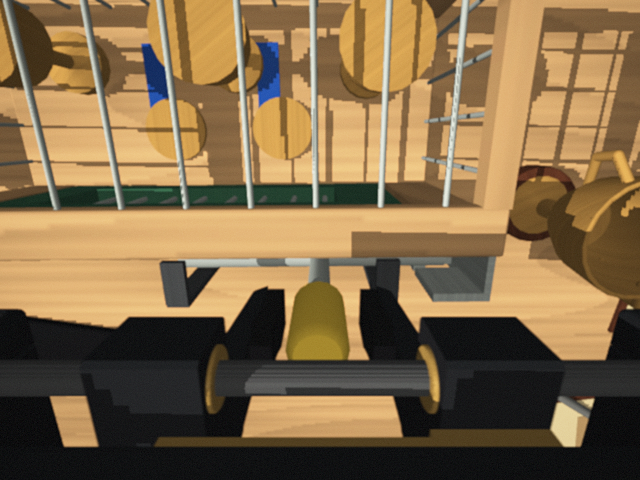

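The fingers (x≈255 and x≈385) straddle the grip but are still closing, with an opening of 34 mm. I'll let them finish.

Request:
send_rows:
  series:
    - {"dx": 0, "dy": 0, "dz": 0, "turn": 0, "grip": 0}
    - {"dx": 0, "dy": 0, "dz": 0, "turn": 0, "grip": 0}
    - {"dx": 0, "dy": 0, "dz": 0, "turn": 0, "grip": 0}
    - {"dx": 0, "dy": 0, "dz": 0, "turn": 0, "grip": 0}
    - {"dx": 0, "dy": 0, "dz": 0, "turn": 0, "grip": 0}
    - {"dx": 0, "dy": 0, "dz": 0, "turn": 0, "grip": 0}
  force: 35

```text
clock: 4.7
tool_pos: [0.593, -0.138, 0.1787]
eef_rot: [1.0, 0.0, 0.0, -0.0]
contact_force: [0.0, 1.3, 0.4]
opening: 0.262
```

```bash
python3 - <<'E'
from h import *
s=get_state(); print(s['clock'],s['tool_pos'],s['contact_force'],s['moment'],s['opening'])
E
```

```text
4.7 [ 0.5929545  -0.13802741  0.1786966 ] [0.01570754 1.26163784 0.38697238] [ 0.36254682  0.03388872 -0.0186908 ] 0.2620851095481345
```

The opening is 23 mm, which matches the 24 mm grip, so it is held. Next I lift 23 mm.

Request:
send_rows:
  series:
    - {"dx": 0, "dy": 0, "dz": -5, "turn": 0, "grip": 0}
    - {"dx": 0, "dy": 0, "dz": -6, "turn": 0, "grip": 0}
    - {"dx": 0, "dy": 0, "dz": -6, "turn": 0, "grip": 0}
    - {"dx": 0, "dy": 0, "dz": -6, "turn": 0, "grip": 0}
    - {"dx": 0, "dy": 0, "dz": 0, "turn": 0, "grip": 0}
    - {"dx": 0, "dy": 0, "dz": 0, "turn": 0, "grip": 0}
  force: 35

```text
clock: 5.3
tool_pos: [0.5929, -0.1384, 0.2019]
eef_rot: [1.0, -0.0, 0.0, 0.0]
contact_force: [0.7, 1.4, -1.2]
opening: 0.262
```

```bash
python3 - <<'E'
from h import *
s=get_state(); print(s['clock'],s['tool_pos'],s['contact_force'],s['moment'],s['opening'])
p=snapshot('wrist'); save(p,'wrist3')
p=snapshot('scene')
c=p['img'][200:350,150:300]; cv2.imwrite('pics/scene3.png',cv2.resize(c,(600,600),interpolation=cv2.INTER_CUBIC)[:,:,::-1])
for r in regions_of(p,'yellow_grip')[:1]:
    P=pts(p,r['pixels']); print(r['score'],P.min(0),P.max(0))
E
```

```text
5.3 [ 0.59286312 -0.13837212  0.20194847] [ 0.71528405  1.41785506 -1.23826761] [ 0.37350982 -0.06138125  0.00574419] 0.26218610427254396
```

View pics/wrist3.png

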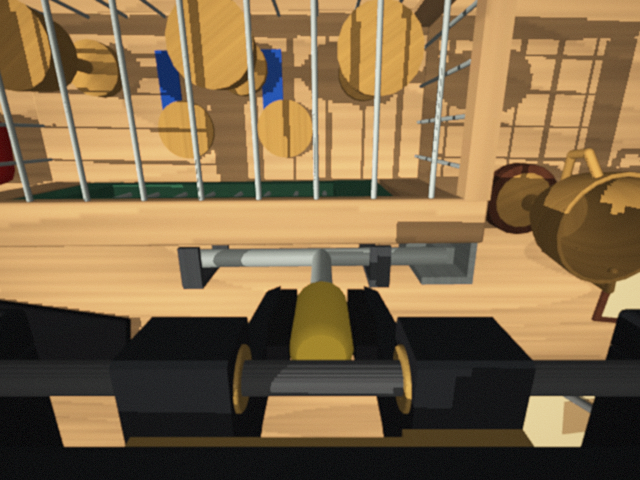

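View pics/scene3.png

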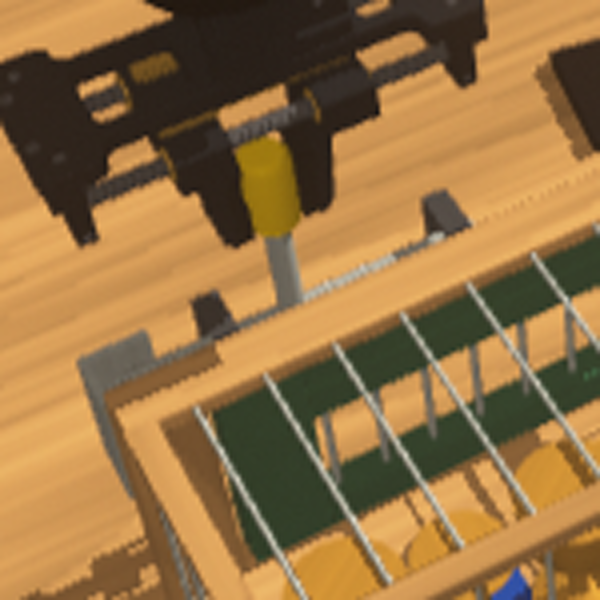

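The grip and bolt have risen together: the stem is longer above the roof edge in the scene view, and the rod sits higher in its staples at wrist pixel (375,258). Force is about 1-2 N, so nothing is jamming. Next I draw the bolt 40 mm towards +y.

Request:
send_rows:
  series:
    - {"dx": 0, "dy": -4, "dz": 0, "turn": 0, "grip": 0}
    - {"dx": 0, "dy": -6, "dz": 0, "turn": 0, "grip": 0}
    - {"dx": 0, "dy": -6, "dz": 0, "turn": 0, "grip": 0}
    - {"dx": 0, "dy": -6, "dz": 0, "turn": 0, "grip": 0}
    - {"dx": 0, "dy": -6, "dz": 0, "turn": 0, "grip": 0}
    - {"dx": 0, "dy": -6, "dz": 0, "turn": 0, "grip": 0}
    - {"dx": 0, "dy": -6, "dz": 0, "turn": 0, "grip": 0}
    - {"dx": 0, "dy": 0, "dz": 0, "turn": 0, "grip": 0}
    - {"dx": 0, "dy": 0, "dz": 0, "turn": 0, "grip": 0}
    - {"dx": 0, "dy": 0, "dz": 0, "turn": 0, "grip": 0}
  force: 35

```text
clock: 6.45
tool_pos: [0.5928, -0.0973, 0.2016]
eef_rot: [1.0, 0.0, -0.0, -0.001]
contact_force: [-0.2, 0.9, -1.0]
opening: 0.259
```

```bash
python3 - <<'E'
from h import *
s=get_state(); print(s['clock'],s['tool_pos'],s['contact_force'],s['moment'],s['opening'])
p=snapshot('wrist'); save(p,'wrist4')
E
```

```text
6.45 [ 0.59278614 -0.09727699  0.2016395 ] [-0.17851092  0.91586046 -0.98917807] [0.30835518 0.14745359 0.02676629] 0.25896711962448843
```

View pics/wrist4.png

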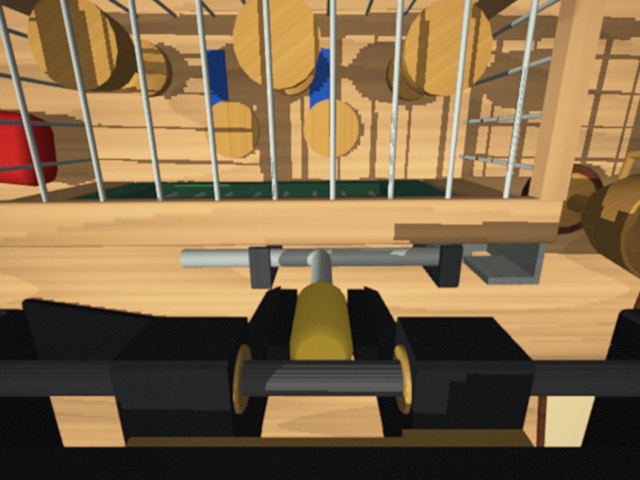

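The bolt has been drawn about 41 mm: its right end is level with the right staple (450,255), clear of the keeper (490,250), and the force is low. Next I swing the gate 0.34 rad about the hinge at about (0.619, 0.082), turning the tool with it.

Request:
send_rows:
  series:
    - {"dx": -3.6, "dy": -0.5, "dz": 0, "turn": 0.02, "grip": 0}
    - {"dx": -5.4, "dy": -0.9, "dz": 0, "turn": 0.03, "grip": 0}
    - {"dx": -5.4, "dy": -0.9, "dz": 0, "turn": 0.03, "grip": 0}
    - {"dx": -5.4, "dy": -0.9, "dz": 0, "turn": 0.03, "grip": 0}
    - {"dx": -5.4, "dy": -0.9, "dz": 0, "turn": 0.03, "grip": 0}
    - {"dx": 0, "dy": 0, "dz": 0, "turn": 0, "grip": 0}
  force: 40

```text
clock: 7.1
tool_pos: [0.5675, -0.0926, 0.2019]
eef_rot: [0.998, -0.071, 0.0, 0.0]
contact_force: [3.1, 0.8, -1.4]
opening: 0.259
```

```bash
python3 - <<'E'
from h import *
s=get_state(); print(s['clock'],s['tool_pos'],s['contact_force'],s['moment'],s['opening'])
p=snapshot('wrist'); save(p,'wrist5')
E
```

```text
7.1 [ 0.56748894 -0.09264392  0.20193475] [ 3.07399808  0.78255962 -1.42078421] [ 0.32273185 -0.67401335 -0.00701958] 0.25943366844547205
```

View pics/wrist5.png

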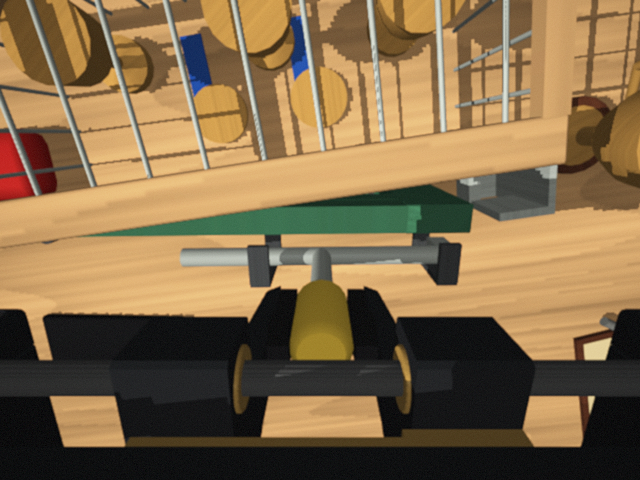

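The gate is swinging open with the grip. The green panel is clear of the keeper (505,195), the bolt lies parallel to the tool, and the 3 N force matches the spring. I'll carry on to 0.34 rad.

Request:
send_rows:
  series:
    - {"dx": -5.4, "dy": -0.9, "dz": 0, "turn": 0.03, "grip": 0}
    - {"dx": -5.4, "dy": -0.9, "dz": 0, "turn": 0.03, "grip": 0}
    - {"dx": -5.4, "dy": -0.9, "dz": 0, "turn": 0.03, "grip": 0}
    - {"dx": -5.4, "dy": -0.9, "dz": 0, "turn": 0.03, "grip": 0}
    - {"dx": -5.4, "dy": -0.9, "dz": 0, "turn": 0.03, "grip": 0}
    - {"dx": -5.4, "dy": -0.9, "dz": 0, "turn": 0.03, "grip": 0}
    - {"dx": -3.6, "dy": -0.5, "dz": 0, "turn": 0.02, "grip": 0}
    - {"dx": 0, "dy": 0, "dz": 0, "turn": 0, "grip": 0}
    - {"dx": 0, "dy": 0, "dz": 0, "turn": 0, "grip": 0}
    - {"dx": 0, "dy": 0, "dz": 0, "turn": 0, "grip": 0}
    - {"dx": 0, "dy": 0, "dz": 0, "turn": 0, "grip": 0}
  force: 40

```text
clock: 8.25
tool_pos: [0.5345, -0.0792, 0.2017]
eef_rot: [0.986, -0.169, 0.0, 0.0]
contact_force: [3.5, 0.4, -0.8]
opening: 0.26
```

```bash
python3 - <<'E'
from h import *
s=get_state(); print(s['clock'],s['tool_pos'],s['contact_force'],s['moment'],s['opening'],abs(s['qd']).max())
piv=np.array([.619,.082]); r=s['tool_pos'][:2]-piv; a=np.arctan2(r[1],r[0])%(2*np.pi); r0=np.array([-.026,-.180]); a0=np.arctan2(r0[1],r0[0])%(2*np.pi)
print('gate est',a0-a,np.hypot(*r),np.hypot(*r0))
p=snapshot('wrist'); save(p,'wrist6')
p=snapshot('top'); save(p,'top6')
for t in ['trophy','phone','glasses_case']:
    r=regions_of(p,t)[0]; P=pts(p,r['pixels']); print(t,np.median(P,0).round(3))
A=pts(p,np.ones((480,640),bool))
hsv=cv2.cvtColor(p['img'],cv2.COLOR_RGB2HSV)
m=(hsv[...,0]>65)&(hsv[...,0]<95)&(hsv[...,1]>80)
G=pts(p,m); G=G[(G[:,2]>.12)&(G[:,2]<.16)&(G[:,0]>.45)&(G[:,0]<.63)]
print(len(G)); print(np.polyfit(G[:,1],G[:,0],1)) if len(G)>10 else 0
E
```

```text
8.25 [ 0.53445641 -0.07924781  0.20172256] [ 3.50305193  0.37268491 -0.81590557] [-0.00746594 -0.83525169  0.04345659] 0.2602637162557076 0.0017654064641237277
gate est 0.3394524780881367 0.18206722702126613 0.18186808406094787
trophy [ 0.608 -0.332  0.083]
phone [0.447 0.159 0.009]Traceback (most recent call last):
  File "<stdin>", line 8, in <module>
IndexError: list index out of range
```

View pics/wrist6.png

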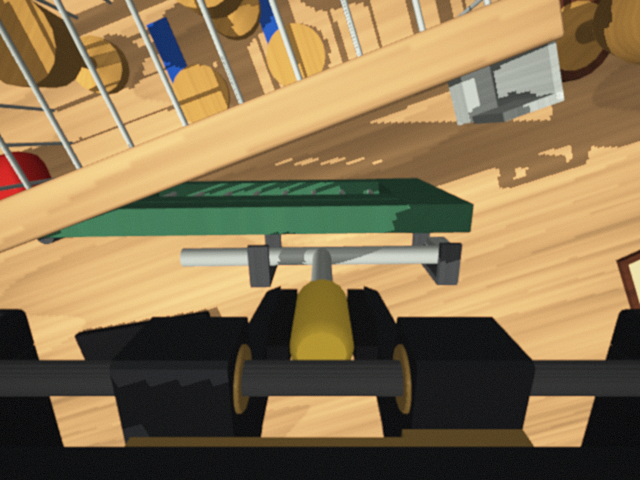

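View pics/top6.png

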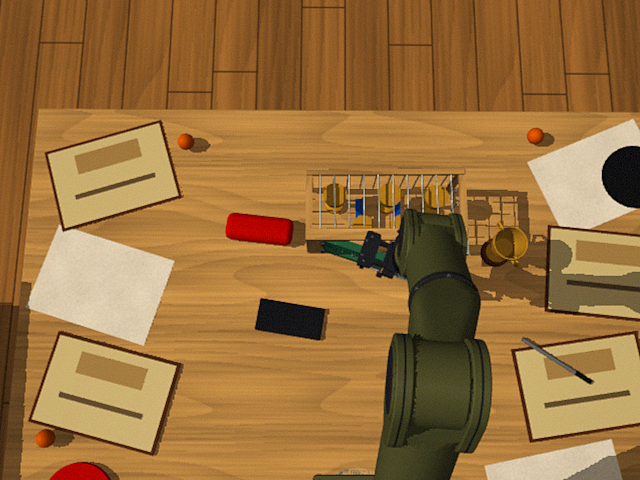

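The wrist view shows the gate about 0.34 rad open, parallel to the tool, with the grip held and the bolt still drawn at its staples (260,265 and 450,262). In the top view the case (260,229), phone and trophy are at their starting pixels. The arm is at rest, so I'm handing in.

```bash
python3 - <<'E'
from h import *
print(finish_job()); s=get_state(); print(s['clock'],s['tool_pos'],s['opening'],s['contact_force'])
E
```

```text
the job is handed in; nothing more can be done
None
the job is handed in; nothing more can be done
```

I gripped the yellow grip at 40 N, lifted the bolt about 23 mm and drew it about 41 mm clear of the keeper. Then I swung the gate open about its hinge and held it there, handing in just after 8 s on the clock. The hand-in gives no verdict, so I don't know the official result.

**Last checks:**
- **Gate:** the tool's position on the hinge arc puts it about 0.34 rad open (free edge about 9 cm out). I didn't measure the gate from the picture, because the script stopped before that step. The wrist view does show the gate parallel to the tool.
- **Grip:** the fingers are open 23 mm on the 24 mm grip. The outside force is 3.5 N, which fits the closing spring, and the arm is at rest.
- **Bolt:** it still looks drawn at its staples in the wrist view.
- **Loose items:** the trophy and phone measured within 1 mm of where they started. The detector did not find the glasses case in the last picture. By eye, it is at its starting pixels.

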